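Twist off and set out the open tub of marbles

TASK

Set out the open blue tub of marbles for sale: twist it loose from the top of the twist-lock stack while lifting, leaving the other tubs standing where they are, and carry it level so that no marble spills. Set it down gently, upright and wholly on the empty green felt pad on the wooden display step, without disturbing the other goods.

Things in the scene. Friction and masses are not known exactly. Their poses are not given: they have to be found in the camera images.
- tub_center (a point): Open blue plastic tub on top of the stack, with 5 loose marbles, one of them heaped about 2 mm above the rim. Point on its axis, half-way up its smooth wall: 21 mm below the rim, 35 mm above the tub's underside. z: its axis, up. Wall 42 mm high, 64 mm across (61 mm in the top 7 mm): grip it across there. Tub about 80 g, marbles 70 g together.
- tub_foot (a point): Centre of the blue tub's underside. Below the wall the tub has a foot plug 14 mm high, 54 mm across over its four lugs; at the start it sits in the mouth of the yellow tub, its lugs caught under that mouth's four lugs. Locked, the tub has 2 mm of play upwards, then holds; a harder pull lifts the whole stack (over 10 N).
- stack_lock (a point): The hidden twist lock, on the stack's axis inside the yellow tub's mouth. Turning the blue tub either way by 5 to 65 degrees (never more than 75) frees it: there is a window about 18 degrees wide where it lifts straight out without resistance; past it, it catches again (period 90 degrees). The angle differs each time and cannot be seen, only felt: turn a little, lift a little. It turns easily when not pulled.
- stack_seam (a point): The stack that stays: yellow tub on red tub on a round weighted steel foot 124 mm across, standing loose on the counter, 96 mm high, about 1.3 kg. Point on its axis at the yellow tub's rim, where the blue tub's wall begins. z up.
- pad_top (a point): The empty green felt pad, a disc 88 mm across and 3 mm thick, fixed in one of the three places (120 mm apart) along the wooden display step; this point is the centre of its upper face, 53 mm above the counter. The blue tub stands here with its centre point 35 mm above it. z is up.
- step: The wooden display step, fixed: a low bench 370 mm long (along its y), 130 mm deep (x) and 50 mm high. Origin at the centre of its underside, z up.
- badge_dish: White dish of badges, 76 mm across and 30 mm high, in one of the places on the step. Origin at the centre of its underside. Leave it alone.
- dino: Green wooden long-necked dinosaur, on a base 90 mm (x) by 40 mm, 118 mm high, in one of the places on the step. Origin at the centre of its underside. Leave it alone.
- pencil_cup: Dark steel cup of pencils on the counter, 72 mm across, pencils up to 180 mm high. Origin at the centre of its underside. Leave it alone.
- card_terminal: Black card terminal lying on the counter, 155 by 78 by 24 mm. Origin at the centre of its underside. Leave it alone.
- coin_dish: Dark wooden coin dish on the counter, 110 mm across, 16 mm high. Origin at the centre of its underside. Leave it alone.
- marble0: Loose red glass marble in the tub, 22 mm across, origin at its centre.
- marble1: Loose green glass marble in the tub, 22 mm across, origin at its centre.
- marble2: Loose yellow glass marble in the tub, 22 mm across, origin at its centre.
- marble3: Loose white glass marble in the tub, 22 mm across, origin at its centre.
- marble4: Loose orange glass marble in the tub, 22 mm across, origin at its centre.

How it is judged:
On the way:
1. the blue tub is off the stack, held clear above or beside it, and the stack has stayed (distance between tub_center and stack_seam above 0.065 m and distance of stack_seam from where it was at the start of the episode below 0.025 m), for 0.2 s.
At the end, for the whole second after the job is handed in: The blue tub stands released and at rest, upright (within 0.08 rad), on the green pad with its axis within 12 mm of the pad's centre (wholly on the pad), all five marbles inside it; the stack stands upright within 25 mm of where it was (horizontal distance between tub_center and pad_top below 0.012 m and z of tub_center in the frame of pad_top between 0.031 and 0.039 m and angle between each of tub_center, stack_seam's own z axis and vertical below 0.08 rad and linear speed of each of tub, stack below 0.02 m/s and horizontal distance between each of marble0, marble1, marble2, marble3, marble4 and tub_center below 0.026 m and z of marble0 in the frame of tub_center between -0.01 and 0.022 m and z of marble1 in the frame of tub_center between -0.01 and 0.022 m and z of marble2 in the frame of tub_center between -0.01 and 0.022 m and z of marble3 in the frame of tub_center between -0.01 and 0.022 m and z of marble4 in the frame of tub_center between -0.01 and 0.022 m and distance of stack_seam from where it was at the start of the episode below 0.025 m); the robot touches nothing.
It fails at once if a marble has left the tub (distance between any of marble0, marble1, marble2, marble3, marble4 and tub_center above 0.06 m).
It fails at once if the tub was tilted by more than 0.3 rad (angle between tub_center's own z axis and vertical above 0.3 rad).
It fails at once if the stack was lifted, dragged or tipped: more than 30 mm or 0.2 rad (distance of stack_seam from where it was at the start of the episode above 0.03 m or angle between stack_seam's own z axis and vertical above 0.2 rad).
It fails at once if the tub was let fall onto the pad or banged down: faster than 0.35 m/s within the last 25 mm above it (a fall of more than about 6 mm), or over 40 N on the pad or step ((horizontal distance between tub_center and pad_top below 0.06 m and z of tub_center in the frame of pad_top below 0.06 m and linear speed of tub above 0.35 m/s) or contact force between tub and pad above 40 N or contact force between tub and step above 40 N).
It fails at once if other goods on the step or counter were moved by more than 25 mm or knocked over (distance of any of badge_dish, dino, pencil_cup, card_terminal, coin_dish from where it was at the start of the episode above 0.025 m or angle between any of badge_dish, dino, pencil_cup, card_terminal, coin_dish's own z axis and vertical above 0.4 rad).
It also fails if it takes over 64 s, if anything falls off the work surface, if the arm or the gripper's body presses on something with over 40 N, if the wrist force passes 120 N, or if a joint passes its speed limit or range.

ROBOT

A 6-joint arm with a two-finger parallel gripper is mounted at the origin on the work surface. World frame = base frame: x ahead of the robot, y to its left, z up, the work surface at z = 0. Lengths are in m, angles in rad, forces in N, time in s.
With the tool pointing down it reaches from about 0.35 to 0.975 m from the base axis. Payload 4.9 kg.
Tool frame: the origin (TCP) lies at the very end of the fingers, on their centre line; the grasp point (between the pads) lies 19 mm behind it; z points along the fingers, x is the direction in which the jaws open and shut, and the axes are right-handed (so a half turn about z gives the same grasp; the last joint's range is limited). The gripper opens to 85 mm and grips with 20 to 120 N. Pads are 22 mm wide; open, the fingers measure 114 mm over their backs; the gripper's body (76 mm by 85 mm) begins 54 mm behind the grasp point. The pads swing forward as they close: fully open they stand 13 mm farther back than shut.
Start: joints at [1.109, 0.053, 1.613, -0, 1.476, -0.119], TCP at [0.21, 0.589, 0.231] pointing down, gripper open.
Joint ranges: [-3.01, 3.01], [-1.01, 2.22], [0.06, 2.58], [-1.02, 4.17], [0.09, 2.62], [-3.14, 3.14]. Speed limits (rad/s): [2.57, 2.57, 3.14, 3.14, 3.14, 3.14].

INTERFACE

Orientations are given as a rotation vector (axis times angle).
In Python, from station import monitor, imaging, ticket gives the robot as it stands.
- The arm moves only by the tool step_arm, never from a script. Its argument "targets" is one flat list of numbers, 4 for each row, row after row: the shift along the tool's x, y, z in m, then the turn about the tool's z in rad. In form: [tx, ty, tz, roll, tx, ty, tz, roll, ...]. A call has 1 to 12 rows; each row is the pose to reach, as a shift and turn from the pose measured when the call began, along the tool's axes at that moment; what a row does not reach only later rows make up. A row lasts 1/12 s, in which the tool goes at most 41.7 mm and 7.16 degrees, less where a joint would pass 70% of its speed; a pose out of reach is approached as far as the arm can. A call with a gripper value outside its range is refused whole. "grip" is the finger opening in m, from 0 to 0.0854, set as the call begins (left out, the last holds). The fingers move at their own pace and stop on an object; "force" is the grip in N (left out, the last holds). Time passes only in rows, so rows that repeat a pose let the fingers close. It gives the time, the measured TCP pose, the force and the opening at its end, in the units of the state.
- monitor.get_obs(): the state, without advancing time (a new reading comes with each control period).
- imaging.get_image(name): name is "scene" or "top" or "wrist"; returns a dict with "color" (400x640x3 uint8, red, green, blue), "depth" (400x640 float32, m along the optical axis (not along the pixel's ray), 0 where there is no reading), "fov_y" (degrees; the focal length in pixels is half the picture's height over the tangent of half this angle, whatever the lens; pixels are square), "cx", "cy" (the principal point, pixels), "R" (3x3) and "t" (3): a world point X has camera coordinates R X + t. Camera axes: x right, y down, z forward; pixel columns grow to the right and rows downward; lengths in m; the calibration is good to about 2 mm. A picture is of the moment at which its call begins.
- ticket.finish_job(): hands the job in, once; it reports no verdict.
Trained networks look in a picture, given as the dict that the camera call returned (one of the last four; its "shot" number tells which), for a name from the list of things; names that differ only in an ending like _2 or _b are one class to them, and where a whole thing is asked for, a point or a joint stands for the part that bears it (a point fixed in the world has none). Each returns a list of dicts, best first, with "score" (0 to 1); they miss things now and then, are a little off and sometimes report something else, mostly with a low value. They report only what shows in the picture. A call takes as long as a camera call.
- imaging.search_frame(name, picture): "uv" ([column, row] in pixels, amid what is visible of it).
- imaging.mark_of(name, picture): "uv" ([column, row] in pixels: a listed point, or the origin of a listed thing).
The state is a dict: "t": time; "q": joint angles; "dq": joint speeds; "effort": joint torques, N m; "tool_pos": TCP position; "tool_rot": TCP orientation; "contact_force": force on the tool from outside, world axes, zero at the start; "wrist_torque": the same for the moment, N m; "opening": finger opening in m.
Only numpy, scipy, OpenCV 4.12 (cv2) and the standard library are available. Lean on these libraries where they do the work, as an engineer would, in place of code of your own. Each camera call takes 0.05 s, during which the arm holds its last target.

## Working session

There is one attempt and no reset: what is moved stays moved. The work goes in short steps, Python scripts to look and compute and a tool call to move; the robot and the scene stay as the last step left them, time stands still between calls to the robot, and variables do not carry over. Pictures are saved under pics/ and viewed, and the job is handed in when it is done.

Besides the shell and the picture viewer there is one more tool, called after "Request:" by a JSON object that holds its "fn" and its "kwargs". step_arm: Moves the arm, as the interface text tells. Its arguments: {"type":"object","properties":{"targets":{"type":"array","items":{"type":"number"}},"grip":{"type":"number"},"force":{"type":"number"}},"required":["targets"]}

```bash
ls; mkdir -p pics; python3 - <<'E'
from station import monitor, imaging
import cv2
print(monitor.get_obs())
for n in ["scene","top","wrist"]:
    p=imaging.get_image(n)
    cv2.imwrite(f"pics/{n}0.png",p["color"][:,:,::-1])
    print(n,p["shot"],p["fov_y"],p["R"],p["t"])
    for k in ["tub_center","tub_foot","stack_seam","pad_top","badge_dish","dino","pencil_cup","card_terminal","coin_dish","step"]:
        r=imaging.mark_of(k,p)
        print(k,[(x["uv"],x["score"]) for x in r[:2]])
E
```

```text
pics
{'t': 0.0, 'q': array([ 1.10899525e+00,  5.34008995e-02,  1.61432217e+00, -4.37492372e-06,
        1.47602968e+00, -1.19017220e-01]), 'dq': array([-0.00071147, -0.00185703,  0.00020006, -0.00105204,  0.00203675,
       -0.00162315]), 'effort': array([ 5.50229543e-04, -3.93697286e+01, -3.70171773e+01, -2.33061082e-04,
        7.05918777e-03,  3.35082788e-06]), 'tool_pos': array([0.20979088, 0.58805469, 0.23001891]), 'tool_rot': array([ 2.56692612,  1.80942413, -0.00298159]), 'contact_force': array([0.60223901, 0.20460493, 0.78854122]), 'wrist_torque': array([-0.04655713, -0.02683564,  0.01724575]), 'opening': 0.08562604116277434}
scene 1 55.82485503414933 [[-0.55532332  0.83146562 -0.01676092]
 [ 0.61564869  0.39746598 -0.68043918]
 [-0.5590999  -0.38818258 -0.73261285]] [ 0.34551658 -0.25396672  1.19537101]
tub_center [([274.9, 173.8], 0.87)]
tub_foot [([275.3, 186.5], 0.89)]
stack_seam [([272.7, 177.1], 0.9)]
pad_top [([418.4, 259.9], 0.58)]
badge_dish [([475.8, 288.8], 0.6)]
dino [([360.6, 241.4], 0.87)]
pencil_cup [([263.6, 297.6], 0.73)]
card_terminal [([174.8, 243.9], 0.6)]
[... 308 characters left out ...]
 0.93)]
stack_seam []
pad_top [([207.2, 208.9], 0.65)]
badge_dish [([154.2, 213.5], 0.93)]
dino [([256.4, 199.8], 0.72)]
pencil_cup [([310.8, 121.7], 0.61), ([365.5, 197.6], 0.46)]
card_terminal [([418.3, 116.2], 0.79), ([212.6, 206.7], 0.69)]
coin_dish [([289.4, 285.8], 0.89), ([422.5, 117.2], 0.18)]
step [([289.9, 285.4], 0.71), ([207.8, 207.0], 0.59)]
wrist 3 61.532000737183175 [[ 3.37110712e-01  9.41464737e-01  7.18205100e-04]
 [ 8.94873175e-01 -3.20664476e-01  3.10445315e-01]
 [ 2.92503620e-01 -1.04011739e-01 -9.50590969e-01]] [-0.62472887 -0.04130282  0.37861063]
tub_center []
tub_foot []
stack_seam []
pad_top []
badge_dish []
dino []
pencil_cup []
card_terminal []
coin_dish []
step []
```

View pics/scene0.png

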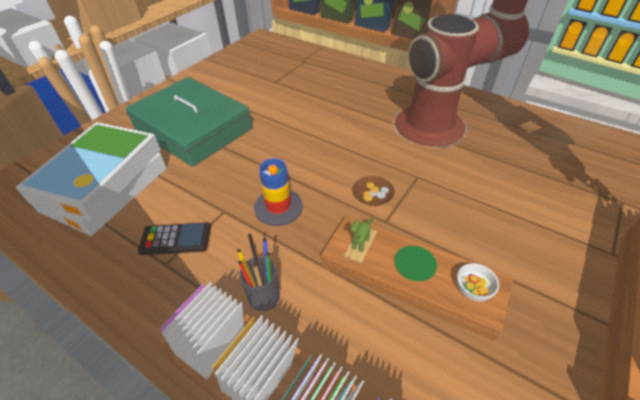

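View pics/top0.png

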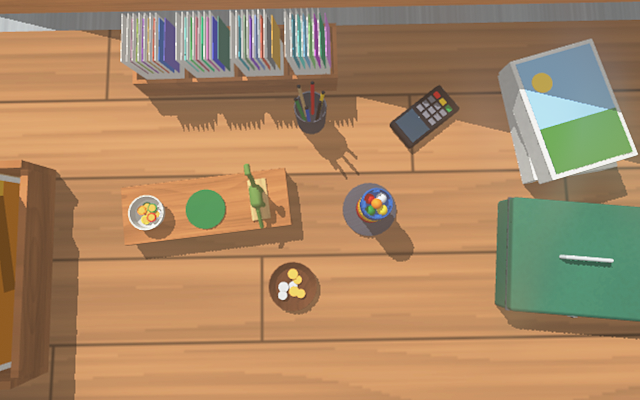

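View pics/wrist0.png

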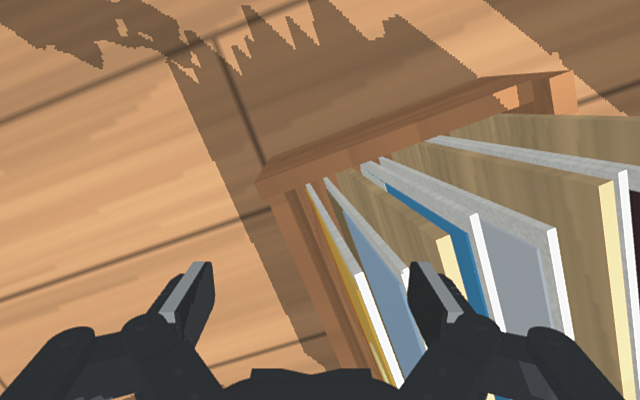

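```bash
cat > h.py <<'E'
import numpy as np, cv2
def cam(p):
    f=200/np.tan(np.radians(p["fov_y"])/2); return f,p["cx"],p["cy"],np.array(p["R"]),np.array(p["t"])
def ray(p,uv,z):
    f,cx,cy,R,t=cam(p); d=R.T@np.array([(uv[0]-cx)/f,(uv[1]-cy)/f,1]); c=-R.T@t
    return c+d*(z-c[2])/d[2]
def proj(p,X):
    f,cx,cy,R,t=cam(p); c=R@np.array(X)+t; return np.array([f*c[0]/c[2]+cx,f*c[1]/c[2]+cy])
def cloud(p):
    f,cx,cy,R,t=cam(p); D=p["depth"]; v,u=np.mgrid[:400,:640]
    P=np.stack([(u-cx)/f*D,(v-cy)/f*D,D],-1)-t
    return P@R
def circ(P):
    from scipy.optimize import least_squares
    r=least_squares(lambda s:np.hypot(P[:,0]-s[0],P[:,1]-s[1])-s[2],[*P[:,:2].mean(0),.04],loss="soft_l1",f_scale=.002); return r.x
E
python3 - <<'E'
from station import monitor, imaging
from h import *
for n in ["top","scene"]:
    p=imaging.get_image(n); P=cloud(p); hsv=cv2.cvtColor(p["color"],cv2.COLOR_RGB2HSV)
    for nm,uv,z in [("tub_center",0,.131),("tub_foot",0,.096-.0),("stack_seam",0,.096),("pad_top",0,.053),("badge_dish",0,.05),("dino",0,.05),("pencil_cup",0,0),("coin_dish",0,0),("card_terminal",0,0)]:
        r=imaging.mark_of(nm,p)
        if r: print(n,nm,ray(p,r[0]["uv"],z).round(4),r[0]["score"])
    H,S,V=hsv[...,0],hsv[...,1],hsv[...,2]
    m=(H>45)&(H<85)&(S>100)&(P[...,2]>.04)&(P[...,2]<.065)
    nn,l,st,ce=cv2.connectedComponentsWithStats(m.astype(np.uint8)); k=1+st[1:,4].argmax()
    Q=P[l==k]; print(n,"pad",ce[k],st[k],Q.mean(0),np.median(Q[:,2]),ray(p,ce[k],.053), "size",np.ptp(Q,axis=0))
    c,_=cv2.findContours((l==k).astype(np.uint8),0,1)
    print(" pad circ",circ(np.array([ray(p,x[0],.053) for x in max(c,key=len)])))
    m=(H>100)&(H<125)&(S>110)&(P[...,2]>.10)&(P[...,2]<.2)
    nn,l,st,ce=cv2.connectedComponentsWithStats(m.astype(np.uint8))
    for k in range(1,nn):
        if st[k,4]>20:
            Q=P[l==k]; print(n,"blue",ce[k],st[k],Q.mean(0),Q.min(0),Q.max(0))
    # all heights 0.13..0.145 near the stack
    s=ray(p,ce[0],0)
    T=imaging.mark_of("tub_foot",p)[0]["uv"]; c0=ray(p,T,.12)
    near=(np.hypot(P[...,0]-c0[0],P[...,1]-c0[1])<.06)
    for lo,hi in [(.005,.03),(.03,.096),(.10,.13),(.13,.14),(.14,.16)]:
        Q=P[near&(P[...,2]>lo)&(P[...,2]<hi)]
        if len(Q)>5: print(n,lo,hi,len(Q),Q.min(0).round(4),Q.max(0).round(4),circ(Q).round(4))
E
```

```text
top tub_center [ 0.5353 -0.1817  0.131 ] 0.64
top tub_foot [ 0.543  -0.1873  0.096 ] 0.74
top stack_seam [ 0.5453 -0.1779  0.096 ] 0.77
top pad_top [0.5382 0.1839 0.053 ] 0.84
top badge_dish [0.5339 0.3057 0.05  ] 0.7
top dino [0.5592 0.0745 0.05  ] 0.64
top pencil_cup [ 0.7542 -0.0502  0.    ] 0.96
top coin_dish [ 0.3678 -0.0036  0.    ] 0.88
top card_terminal [ 0.7581 -0.317   0.    ] 0.7
top pad [204.99058219 208.64982877] [ 186  190   39   39 1168] [0.54367723 0.1847457  0.05360674] 0.053589561896346394 [0.54367663 0.18491954 0.053     ] size [0.08473001 0.08563241 0.01073886]
 pad circ [0.54388363 0.18489987 0.04187372]
top blue [215.22335025  43.45177665] [213  17  10  52 197] [0.88486171 0.14465599 0.13503298] [0.84450432 0.13799333 0.1001999 ] [0.93785967 0.14744162 0.14977943]
top blue [161.41450777  42.3626943 ] [159  19  13  51 193] [0.88829608 0.25724289 0.1375935 ] [0.84473787 0.24945198 0.10190405] [0.93631348 0.26051789 0.14909754]
top blue [375.97752809 204.38202247] [360 188  33  31 267] [ 0.53809684 -0.18252874  0.13012843] [ 0.50989555 -0.21375503  0.10209167] [ 0.
[... 1162 characters left out ...]
0 159  27  29 461] [ 0.54771242 -0.1749319   0.12418741] [ 0.51148588 -0.21313444  0.10079087] [ 0.5738134  -0.14998983  0.13878683]
scene blue [265.         247.03225806] [264 241   3  13  31] [ 0.73295916 -0.04355473  0.15130357] [ 0.73060904 -0.04599389  0.1332    ] [ 0.73517086 -0.04189614  0.16879286]
scene 0.005 0.03 646 [ 0.5135 -0.2059  0.005 ] [ 0.6035 -0.1208  0.0293] [ 0.5472 -0.1749  0.0387]
scene 0.03 0.096 517 [ 0.5177 -0.2042  0.0303] [ 0.5744 -0.1491  0.0959] [ 0.5408 -0.1828  0.0316]
scene 0.1 0.13 326 [ 0.5169 -0.2048  0.1003] [ 0.5738 -0.1495  0.1299] [ 0.5473 -0.1767  0.0242]
scene 0.13 0.14 166 [ 0.5172 -0.204   0.13  ] [ 0.5727 -0.1507  0.1388] [ 0.5525 -0.1712  0.0175]
```

```bash
cat >> h.py <<'E'
from scipy.spatial.transform import Rotation as Rn
def plan(target,yaw_deg,n,smooth=True):
    """rows from the present pose to world target with tool x at yaw"""
    from station import monitor
    o=monitor.get_obs(); R=Rn.from_rotvec(o["tool_rot"]).as_matrix()
    d=R.T@(np.array(target)-o["tool_pos"])
    y=np.degrees(np.arctan2(R[1,0],R[0,0])); roll=np.radians((y-yaw_deg+180)%360-180)
    tilt=np.degrees(np.arccos(-R[2,2]))
    print("t",round(o["t"],2),"pos",o["tool_pos"].round(4),"yaw",y.round(2),"tilt",tilt.round(2),"F",o["contact_force"].round(2),"open",round(o["opening"],4))
    print("total",d.round(4),round(roll,4))
    out=[]
    for i in range(1,n+1):
        s=i/n; s=s*s*(3-2*s) if smooth else s
        out+= [round(x,4) for x in d*s]+[round(roll*s,3)]
    print(out)
E
python3 -c "
from h import *
plan([.5405,-.1835,.24],0,24)"
```

```text
t 2.75 pos [0.2101 0.5886 0.2313] yaw 70.36 tilt 0.0 F [ 0.58 -0.22 -0.3 ] open 0.0854
total [-0.6161  0.5707 -0.0087] 1.2279
[np.float64(-0.0031), np.float64(0.0029), np.float64(-0.0), np.float64(0.006), np.float64(-0.0121), np.float64(0.0112), np.float64(-0.0002), np.float64(0.024), np.float64(-0.0265), np.float64(0.0245), np.float64(-0.0004), np.float64(0.053), np.float64(-0.0456), np.float64(0.0423), np.float64(-0.0006), np.float64(0.091), np.float64(-0.0691), np.float64(0.064), np.float64(-0.001), np.float64(0.138), np.float64(-0.0963), np.float64(0.0892), np.float64(-0.0014), np.float64(0.192), np.float64(-0.1267), np.float64(0.1173), np.float64(-0.0018), np.float64(0.252), np.float64(-0.1597), np.float64(0.148), np.float64(-0.0022), np.float64(0.318), np.float64(-0.1949), np.float64(0.1806), np.float64(-0.0027), np.float64(0.389), np.float64(-0.2318), np.float64(0.2147), np.float64(-0.0033), np.float64(0.462), np.float64(-0.2696), np.float64(0.2498), np.float64(-0.0038), np.float64(0.537), np.float64(-0.3081), np.float64(0.2854), np.float64(-0.0043), np.float64(0.614), np.floa
[... 256 characters left out ...]
p.float64(0.4228), np.float64(-0.0064), np.float64(0.91), np.float64(-0.4894), np.float64(0.4534), np.float64(-0.0069), np.float64(0.975), np.float64(-0.5198), np.float64(0.4816), np.float64(-0.0073), np.float64(1.036), np.float64(-0.547), np.float64(0.5067), np.float64(-0.0077), np.float64(1.09), np.float64(-0.5705), np.float64(0.5285), np.float64(-0.008), np.float64(1.137), np.float64(-0.5896), np.float64(0.5462), np.float64(-0.0083), np.float64(1.175), np.float64(-0.604), np.float64(0.5595), np.float64(-0.0085), np.float64(1.204), np.float64(-0.613), np.float64(0.5678), np.float64(-0.0086), np.float64(1.222), np.float64(-0.6161), np.float64(0.5707), np.float64(-0.0087), np.float64(1.228)]
```

Request:
{"fn": "step_arm", "kwargs": {"targets": [-0.01, 0.01, -0.004, 0.02, -0.03, 0.028, -0.008, 0.06, -0.06, 0.055, -0.01, 0.12, -0.09, 0.083, -0.01, 0.18, -0.12, 0.11, -0.01, 0.24, -0.15, 0.138, -0.01, 0.3, -0.18, 0.165, -0.01, 0.36, -0.21, 0.193, -0.01, 0.42, -0.24, 0.22, -0.01, 0.48, -0.265, 0.245, -0.01, 0.53, -0.285, 0.265, -0.01, 0.57, -0.3, 0.28, -0.01, 0.6]}}

```text
t: 3.75
tool_pos: [0.3736, 0.2098, 0.2416]
tool_rot: [2.989, 0.964, 0.002]
contact_force: [0.4, -0.2, -0.7]
opening: 0.0855
```

```bash
python3 -c "
from h import *
plan([.5405,-.1835,.24],0,2)"
```

```text
t 3.75 pos [0.3736 0.2098 0.2416] yaw 35.76 tilt 0.07 F [ 0.38 -0.22 -0.74] open 0.0855
total [-0.0945  0.4167  0.0018] 0.6242
[np.float64(-0.0472), np.float64(0.2083), np.float64(0.0009), np.float64(0.312), np.float64(-0.0945), np.float64(0.4167), np.float64(0.0018), np.float64(0.624)]
```

Request:
{"fn": "step_arm", "kwargs": {"targets": [-0.004, 0.018, 0, 0.025, -0.011, 0.05, 0, 0.075, -0.02, 0.088, 0, 0.13, -0.029, 0.126, 0, 0.19, -0.038, 0.166, 0, 0.25, -0.047, 0.206, 0, 0.31, -0.056, 0.246, 0.001, 0.37, -0.065, 0.286, 0.001, 0.43, -0.074, 0.326, 0.001, 0.49, -0.083, 0.365, 0.002, 0.55, -0.09, 0.398, 0.002, 0.6, -0.0945, 0.4167, 0.002, 0.624]}}

```text
t: 4.75
tool_pos: [0.5412, -0.187, 0.2396]
tool_rot: [3.141, -0.007, 0.002]
contact_force: [-0.4, 0.8, 0.8]
opening: 0.0855
```

```bash
python3 - <<'E'
from h import *
from station import imaging
plan([.5405,-.1835,.24],0,2)
p=imaging.get_image("wrist"); cv2.imwrite("pics/wrist1.png",p["color"][:,:,::-1])
P=cloud(p); hsv=cv2.cvtColor(p["color"],cv2.COLOR_RGB2HSV)
m=(hsv[...,0]>100)&(hsv[...,0]<125)&(hsv[...,1]>110)&(P[...,2]>.10)&(P[...,2]<.15)&(np.hypot(P[...,0]-.54,P[...,1]+.184)<.05)
Q=P[m];print(len(Q),Q.min(0),Q.max(0)); print(proj(p,[.5405,-.1835,.138]))
T=Q[Q[:,2]>np.percentile(Q[:,2],95)-.004];print(len(T),circ(T),T.min(0),T.max(0))
N=P[(np.hypot(P[...,0]-.54,P[...,1]+.184)<.026)&(P[...,2]<.17)]; print("marble top",np.percentile(N[:,2],[90,99,100]))
E
```

```text
t 4.75 pos [ 0.5412 -0.187   0.2396] yaw -0.27 tilt 0.09 F [-0.39  0.77  0.8 ] open 0.0855
total [-0.0007 -0.0035 -0.0004] -0.0047
[np.float64(-0.0004), np.float64(-0.0018), np.float64(-0.0002), np.float64(-0.002), np.float64(-0.0007), np.float64(-0.0035), np.float64(-0.0004), np.float64(-0.005)]
2965 [ 0.50977537 -0.21446288  0.10112393] [ 0.57241738 -0.15185732  0.13922723]
[307.2458244  193.27100518]
1245 [ 0.54095475 -0.18393401  0.02822433] [ 0.51059307 -0.21446288  0.13367481] [ 0.57094033 -0.15362495  0.13922723]
marble top [0.13587545 0.13867085 0.13927   ]
```

View pics/wrist1.png

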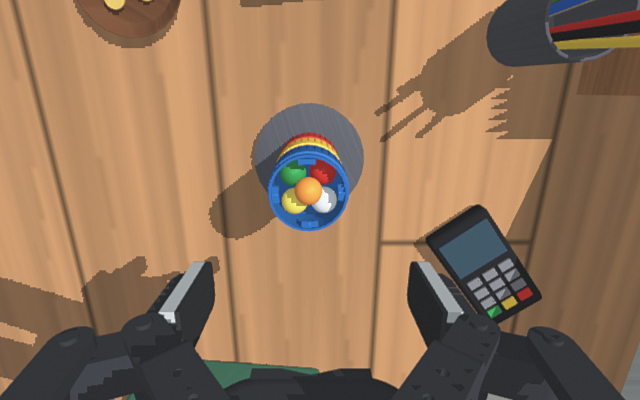

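Request:
{"fn": "step_arm", "kwargs": {"targets": [0, -0.003, 0.008, -0.005, 0, -0.003, 0.025, -0.005, 0, -0.003, 0.045, -0.005, 0, -0.003, 0.065, -0.005, 0, -0.003, 0.085, -0.005, 0, -0.003, 0.105, -0.005, 0, -0.003, 0.118, -0.005, 0, -0.003, 0.128, -0.005, 0, -0.003, 0.135, -0.005, 0, -0.003, 0.138, -0.005, 0, -0.003, 0.1395, -0.005, 0, -0.003, 0.1395, -0.005]}}

```text
t: 5.8
tool_pos: [0.5423, -0.1862, 0.1006]
tool_rot: [3.139, -0.002, 0.004]
contact_force: [-0.4, -0.2, 0.3]
opening: 0.0854
```

```bash
python3 - <<'E'
from h import *
from station import imaging
plan([.541,-.1838,.1],0,1)
p=imaging.get_image("wrist"); cv2.imwrite("pics/wrist2.png",p["color"][:,:,::-1])
P=cloud(p); 
# finger points: depth cloud within 12cm of tcp, |x offset| in .03-.06
M=(np.abs(P[...,1]+.184)<.014)&(np.abs(P[...,0]-.541)>.035)&(np.abs(P[...,0]-.541)<.065)&(P[...,2]>.07)
for s in (-1,1):
    Q=P[M&(s*(P[...,0]-.541)>0)]; print(s,len(Q), Q.min(0) if len(Q) else 0, Q.max(0) if len(Q) else 0)
E
```

```text
t 5.8 pos [ 0.5423 -0.1862  0.1006] yaw -0.06 tilt 0.22 F [-0.45 -0.2   0.27] open 0.0854
total [-0.0013 -0.0024  0.0006] -0.0011
[np.float64(-0.0013), np.float64(-0.0024), np.float64(0.0006), np.float64(-0.001)]
-1 11423 [ 0.47600036 -0.19787161  0.112411  ] [ 0.50599302 -0.17000227  0.18449142]
1 9868 [ 0.57600581 -0.19794301  0.11170112] [ 0.60599757 -0.17000093  0.18786911]
```

View pics/wrist2.png

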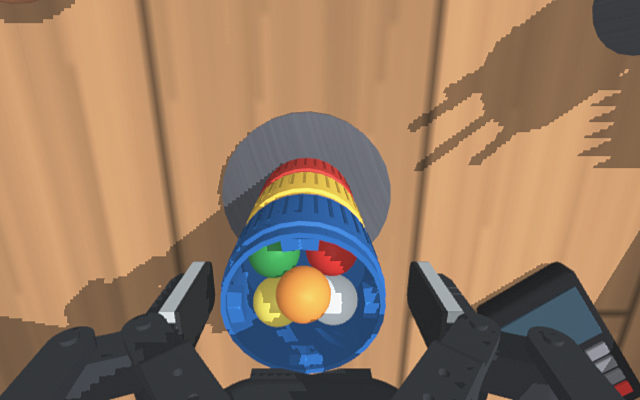

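Request:
{"fn": "step_arm", "kwargs": {"targets": [-0.0013, -0.0024, 0.0035, 0, -0.0013, -0.0024, 0.0035, 0, -0.0013, -0.0024, 0.0035, 0]}}

```text
t: 6.1
tool_pos: [0.5413, -0.1839, 0.0978]
tool_rot: [3.138, -0.002, 0.005]
contact_force: [-0.2, 0.8, -0.2]
opening: 0.0853
```

Request:
{"fn": "step_arm", "kwargs": {"targets": [0, 0, 0, 0, 0, 0, 0, 0, 0, 0, 0, 0, 0, 0, 0, 0, 0, 0, 0, 0, 0, 0, 0, 0, 0, 0, 0, 0, 0, 0, 0, 0], "grip": 0.055, "force": 30}}

```text
t: 6.77
tool_pos: [0.5408, -0.184, 0.0983]
tool_rot: [3.138, -0.001, 0.003]
contact_force: [-4.3, 0.6, 5.2]
opening: 0.0637
```

```bash
python3 - <<'E'
from h import *
from station import imaging
plan([.541,-.1838,.097],0,1)
p=imaging.get_image("wrist"); cv2.imwrite("pics/wrist3.png",p["color"][:,:,::-1])
P=cloud(p); 
hsv=cv2.cvtColor(p["color"],cv2.COLOR_RGB2HSV)
D=(hsv[...,1]<60)
for s in (-1,1):
    Q=P[D&(np.abs(P[...,1]+.184)<.014)&(s*(P[...,0]-.541)>.025)&(s*(P[...,0]-.541)<.06)&(P[...,2]>.07)]; print(s,len(Q), np.percentile(Q,1,axis=0), Q.max(0))
E
```

```text
t 6.77 pos [ 0.5408 -0.184   0.0983] yaw -0.05 tilt 0.22 F [-4.29  0.62  5.16] open 0.0637
total [ 0.0002 -0.0002  0.0013] -0.0009
[np.float64(0.0002), np.float64(-0.0002), np.float64(0.0013), np.float64(-0.001)]
-1 10718 [ 0.48127451 -0.19395247  0.11192943] [ 0.51584121 -0.17000041  0.18233498]
1 9865 [ 0.57268193 -0.19402394  0.11197567] [ 0.6009959  -0.17010143  0.18214515]
```

View pics/wrist3.png

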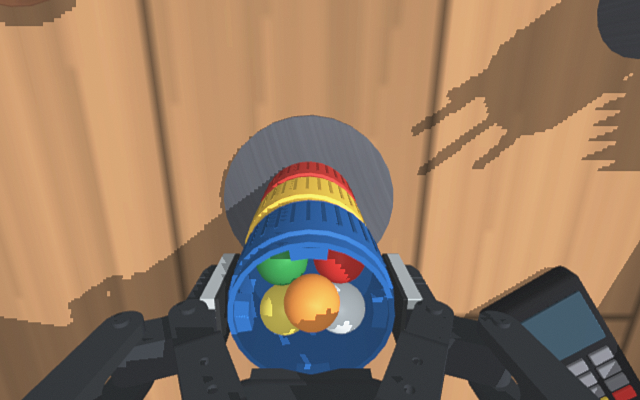

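Request:
{"fn": "step_arm", "kwargs": {"targets": [0, 0, -0.0005, 0, 0, 0, -0.001, 0, 0, 0, -0.001, 0]}}

```text
t: 7.07
tool_pos: [0.5406, -0.1839, 0.0987]
tool_rot: [3.139, -0.002, 0.003]
contact_force: [-0.4, 0.3, -1.3]
opening: 0.0633
```

Request:
{"fn": "step_arm", "kwargs": {"targets": [0, 0, -0.001, 0, 0, 0, -0.002, 0, 0, 0, -0.002, 0]}}

```text
t: 7.32
tool_pos: [0.5405, -0.1837, 0.1004]
tool_rot: [3.139, -0.002, 0.002]
contact_force: [0.4, 0.3, -2.7]
opening: 0.0631
```

Request:
{"fn": "step_arm", "kwargs": {"targets": [0, 0, 0.001, 0, 0, 0, 0.001, 0.07, 0, 0, 0.001, 0.14, 0, 0, -0.001, 0.14, 0, 0, -0.0025, 0.14, 0, 0, -0.0025, 0.14, 0, 0, -0.0025, 0.14]}}

```text
t: 7.9
tool_pos: [0.539, -0.1829, 0.1007]
tool_rot: [3.133, -0.22, -0.003]
contact_force: [-0.5, 0.4, -13.7]
opening: 0.0633
```

Request:
{"fn": "step_arm", "kwargs": {"targets": [0, 0, 0.0015, 0, 0, 0, 0.0015, 0, 0, 0, 0.0015, 0.07, 0, 0, 0.0015, 0.14, 0, 0, 0.0015, 0.14, 0, 0, 0, 0.14, 0, 0, -0.001, 0.14, 0, 0, -0.001, 0.14]}}

```text
t: 8.57
tool_pos: [0.5392, -0.1832, 0.1024]
tool_rot: [3.11, -0.437, -0.003]
contact_force: [-3.1, 0.8, -1.6]
opening: 0.0635
```

Request:
{"fn": "step_arm", "kwargs": {"targets": [0, 0, -0.001, 0, 0, 0, -0.002, 0, 0, 0, -0.002, 0]}}

```text
t: 8.82
tool_pos: [0.539, -0.1832, 0.1046]
tool_rot: [3.109, -0.436, -0.003]
contact_force: [-3.8, 0.7, -1.5]
opening: 0.0635
```

Request:
{"fn": "step_arm", "kwargs": {"targets": [-0.0003, 0, -0.001, 0.05, -0.0005, 0, -0.002, 0.07, -0.0005, 0, -0.003, 0.07, -0.0005, 0, -0.004, 0.07, -0.0005, 0, -0.004, 0.07]}}

```text
t: 9.23
tool_pos: [0.5391, -0.1833, 0.1093]
tool_rot: [3.092, -0.544, -0.001]
contact_force: [-0.7, 0.2, -1.6]
opening: 0.0634
```

Request:
{"fn": "step_arm", "kwargs": {"targets": [0, 0, -0.002, 0, 0, 0, -0.005, 0, 0, 0, -0.009, 0, 0, 0, -0.014, 0, 0, 0, -0.02, 0, 0, 0, -0.026, 0, 0, 0, -0.032, 0, 0, 0, -0.037, 0, 0, 0, -0.041, 0, 0, 0, -0.044, 0, 0, 0, -0.045, 0, 0, 0, -0.045, 0]}}

```text
t: 10.23
tool_pos: [0.5393, -0.1832, 0.1545]
tool_rot: [3.092, -0.544, -0.0]
contact_force: [0.9, 0.1, -1.3]
opening: 0.0633
```

```bash
python3 - <<'E'
from h import *
from station import imaging
plan([.541,-.1838,.1],0,1)
p=imaging.get_image("scene"); cv2.imwrite("pics/scene1.png",p["color"][:,:,::-1])
p=imaging.get_image("wrist"); cv2.imwrite("pics/wrist4.png",p["color"][:,:,::-1])
E
```

```text
t 10.23 pos [ 0.5393 -0.1832  0.1545] yaw -19.95 tilt 0.12 F [ 0.88  0.14 -1.31] open 0.0633
total [ 0.0018 -0.0002  0.0545] -0.3481
[np.float64(0.0018), np.float64(-0.0002), np.float64(0.0545), np.float64(-0.348)]
```

View pics/scene1.png

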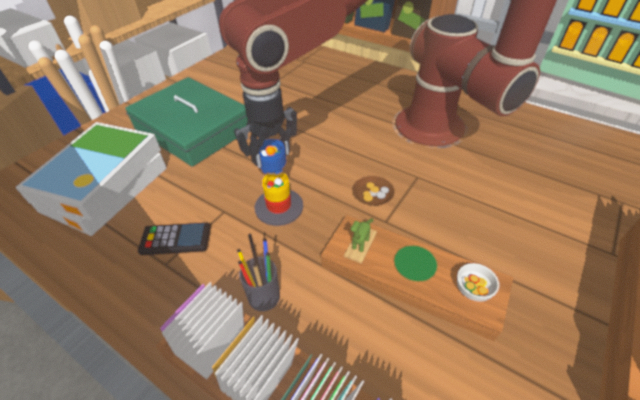

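View pics/wrist4.png

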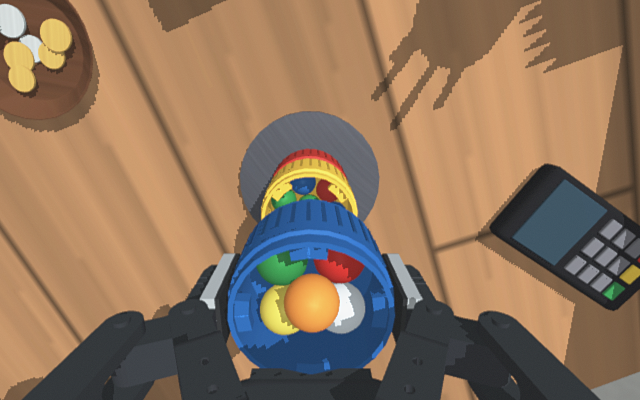

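Request:
{"fn": "step_arm", "kwargs": {"targets": [0, 0, -0.003, 0, 0, 0, -0.008, 0, 0, 0, -0.014, 0, 0, 0, -0.022, 0, 0, 0, -0.031, 0, 0, 0, -0.041, 0, 0, 0, -0.051, 0, 0, 0, -0.06, 0, 0, 0, -0.068, 0, 0, 0, -0.074, 0, 0, 0, -0.078, 0, 0, 0, -0.08, 0]}}

```text
t: 11.33
tool_pos: [0.5393, -0.1831, 0.2347]
tool_rot: [3.092, -0.544, -0.0]
contact_force: [-0.4, -0.0, -1.1]
opening: 0.0633
```

```bash
python3 - <<'E'
from h import *
plan([.5435,.1855,.235],0,1)
E
```

```text
t 11.33 pos [ 0.5393 -0.1831  0.2347] yaw -19.95 tilt 0.12 F [-0.36 -0.01 -1.13] open 0.0633
total [-0.1217 -0.3479 -0.001 ] -0.3481
[np.float64(-0.1217), np.float64(-0.3479), np.float64(-0.001), np.float64(-0.348)]
```

Request:
{"fn": "step_arm", "kwargs": {"targets": [-0.0008, -0.0023, 0, -0.002, -0.003, -0.0086, 0, -0.009, -0.0063, -0.0181, 0, -0.018, -0.0105, -0.03, 0, -0.03, -0.0153, -0.0437, 0, -0.044, -0.0203, -0.058, 0, -0.058, -0.0253, -0.0723, 0, -0.072, -0.0301, -0.086, 0, -0.086, -0.0343, -0.0979, 0, -0.098, -0.0376, -0.1074, 0, -0.107, -0.0398, -0.1137, 0, -0.114, -0.0406, -0.116, 0, -0.116]}}

```text
t: 12.33
tool_pos: [0.5407, -0.0588, 0.2345]
tool_rot: [3.119, -0.361, -0.0]
contact_force: [-0.1, -0.8, -2.5]
opening: 0.0636
```

```bash
python3 - <<'E'
from h import *
plan([.5435,.1855,.235],0,1)
E
```

```text
t 12.33 pos [ 0.5407 -0.0588  0.2345] yaw -13.19 tilt 0.11 F [-0.11 -0.79 -2.53] open 0.0636
total [-0.053  -0.2385 -0.001 ] -0.2302
[np.float64(-0.053), np.float64(-0.2385), np.float64(-0.001), np.float64(-0.23)]
```

Half of the rest: (-0.0265, -0.119, 0, -0.115).

Request:
{"fn": "step_arm", "kwargs": {"targets": [-0.0005, -0.0024, 0, -0.002, -0.002, -0.0088, 0, -0.009, -0.0041, -0.0186, 0, -0.018, -0.0069, -0.0308, 0, -0.03, -0.01, -0.0449, 0, -0.043, -0.0133, -0.0595, 0, -0.058, -0.0165, -0.0741, 0, -0.072, -0.0196, -0.0882, 0, -0.085, -0.0224, -0.1004, 0, -0.097, -0.0245, -0.1102, 0, -0.106, -0.026, -0.1166, 0, -0.113, -0.0265, -0.119, 0, -0.115]}}

```text
t: 13.33
tool_pos: [0.5419, 0.0641, 0.2342]
tool_rot: [3.135, -0.178, -0.001]
contact_force: [0.7, -0.1, -2.3]
opening: 0.063
```

```bash
python3 - <<'E'
from h import *
plan([.5435,.1855,.235],0,1)
E
```

```text
t 13.33 pos [0.5419 0.0641 0.2342] yaw -6.51 tilt 0.11 F [ 0.7  -0.15 -2.26] open 0.063
total [-0.0122 -0.1208 -0.001 ] -0.1137
[np.float64(-0.0122), np.float64(-0.1208), np.float64(-0.001), np.float64(-0.114)]
```

Request:
{"fn": "step_arm", "kwargs": {"targets": [-0.0002, -0.0024, 0, -0.002, -0.0009, -0.0089, 0, -0.008, -0.0019, -0.0188, 0, -0.018, -0.0032, -0.0313, 0, -0.03, -0.0046, -0.0455, 0, -0.043, -0.0061, -0.0604, 0, -0.057, -0.0076, -0.0753, 0, -0.071, -0.009, -0.0895, 0, -0.084, -0.0103, -0.102, 0, -0.096, -0.0113, -0.1118, 0, -0.106, -0.012, -0.1184, 0, -0.112, -0.0122, -0.1208, 0, -0.114]}}

```text
t: 14.33
tool_pos: [0.5434, 0.1866, 0.2339]
tool_rot: [3.14, 0.003, -0.001]
contact_force: [1.3, 0.5, -2.0]
opening: 0.0635
```

```bash
python3 - <<'E'
from h import *
from station import imaging
plan([.544,.1855,.12],0,1)
for n in ["wrist","top"]:
    p=imaging.get_image(n); cv2.imwrite(f"pics/{n}5.png",p["color"][:,:,::-1])
    P=cloud(p); hsv=cv2.cvtColor(p["color"],cv2.COLOR_RGB2HSV)
    m=(hsv[...,0]>100)&(hsv[...,0]<125)&(hsv[...,1]>110)&(P[...,2]>.20)&(P[...,2]<.3)&(np.hypot(P[...,0]-.543,P[...,1]-.185)<.06)
    Q=P[m]; print(n,len(Q))
    if len(Q)>10: print(Q.min(0),Q.max(0),np.percentile(Q,99,axis=0))
    T=Q[Q[:,2]>np.percentile(Q[:,2],95)-.006];print(len(T),circ(T))
E
```

```text
t 14.33 pos [0.5434 0.1866 0.2339] yaw 0.1 tilt 0.11 F [ 1.33  0.53 -2.03] open 0.0635
total [0.0007 0.0009 0.1139] 0.0018
[np.float64(0.0007), np.float64(0.0009), np.float64(0.1139), np.float64(0.002)]
wrist 15620
[0.51284545 0.15650047 0.21765939] [0.57686833 0.21884165 0.27459587] [0.57420358 0.21820756 0.27355172]
6306 [0.54491916 0.18732202 0.02823035]
top 147
[0.51405962 0.15559871 0.23812531] [0.57382909 0.19622209 0.29251555] [0.57257628 0.19471129 0.27643756]
78 [0.54337735 0.18604508 0.02859864]
```

View pics/wrist5.png

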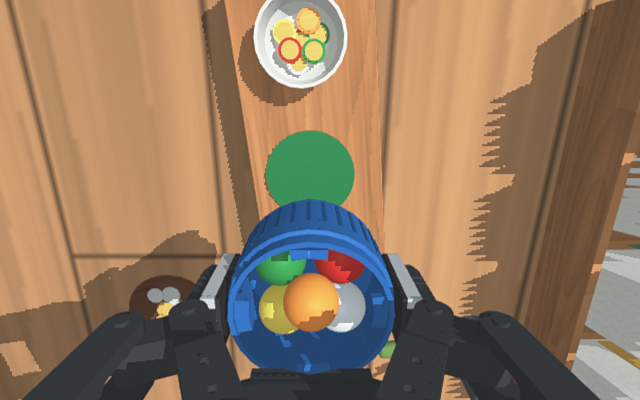

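View pics/top5.png

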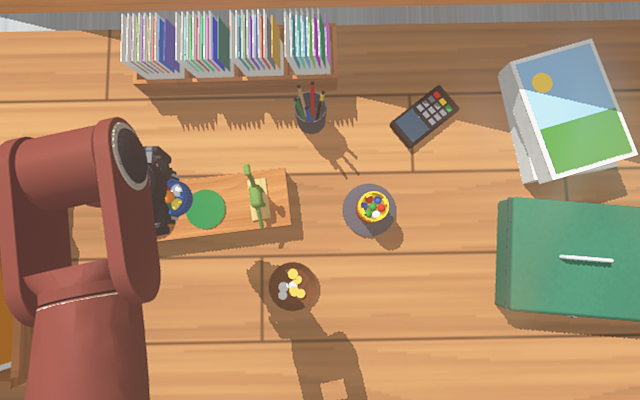

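Request:
{"fn": "step_arm", "kwargs": {"targets": [0, 0, 0.003, 0, 0, 0.0005, 0.009, 0, 0, 0.001, 0.019, 0, 0, 0.001, 0.031, 0, 0, 0.001, 0.045, 0, 0, 0.001, 0.06, 0, 0, 0.001, 0.075, 0, 0, 0.001, 0.089, 0, 0, 0.001, 0.101, 0, 0, 0.001, 0.111, 0, 0, 0.001, 0.117, 0, 0, 0.001, 0.12, 0]}}

```text
t: 15.43
tool_pos: [0.5429, 0.1844, 0.1125]
tool_rot: [3.139, 0.001, -0.004]
contact_force: [-0.8, 0.7, -2.0]
opening: 0.0634
```

```bash
python3 - <<'E'
from h import *
from station import imaging
plan([.544,.1855,.0695],0,1)
for n in ["wrist","scene"]:
    p=imaging.get_image(n); cv2.imwrite(f"pics/{n}6.png",p["color"][:,:,::-1])
    P=cloud(p); hsv=cv2.cvtColor(p["color"],cv2.COLOR_RGB2HSV)
    m=(hsv[...,0]>100)&(hsv[...,0]<125)&(hsv[...,1]>110)&(P[...,2]>.09)&(P[...,2]<.2)&(np.hypot(P[...,0]-.543,P[...,1]-.185)<.06)
    Q=P[m]; print(n,len(Q))
    if len(Q)>10: print(Q.min(0),Q.max(0),np.percentile(Q,99,axis=0))
    m=(hsv[...,0]>45)&(hsv[...,0]<85)&(hsv[...,1]>100)&(P[...,2]>.045)&(P[...,2]<.06)
    Q=P[m&(np.hypot(P[...,0]-.543,P[...,1]-.185)<.06)]; print("pad",len(Q),Q.min(0),Q.max(0))
E
```

```text
t 15.43 pos [0.5429 0.1844 0.1125] yaw 0.05 tilt 0.2 F [-0.76  0.7  -2.05] open 0.0634
total [ 0.0013 -0.0012  0.043 ] 0.0008
[np.float64(0.0013), np.float64(-0.0012), np.float64(0.043), np.float64(0.001)]
wrist 15694
[0.51233553 0.15423943 0.09629011] [0.57636293 0.21685028 0.18675974] [0.5737336  0.21597276 0.15217666]
pad 6388 [0.50059222 0.17061173 0.0498756 ] [0.58766652 0.22744203 0.0544587 ]
scene 277
[0.51579791 0.18068053 0.0984982 ] [0.58894225 0.21695112 0.16364688] [0.58688253 0.21627346 0.15266052]
pad 811 [0.51135304 0.143137   0.04903864] [0.58597096 0.22730526 0.05639227]
```

View pics/scene6.png

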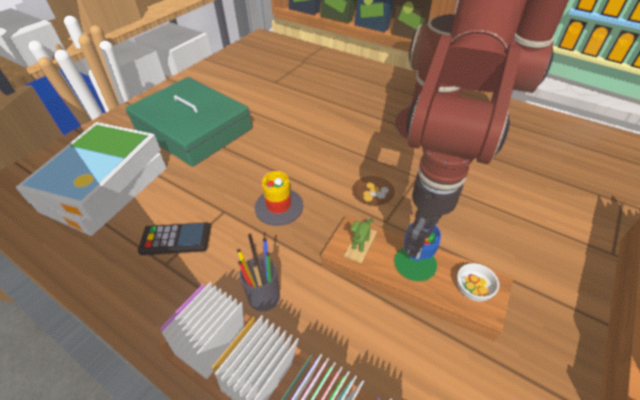

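View pics/wrist6.png

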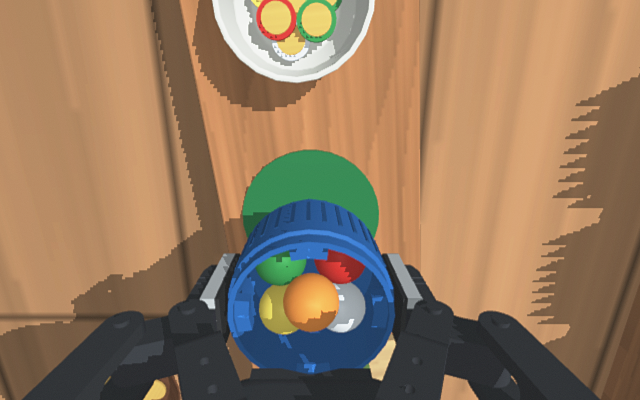

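Request:
{"fn": "step_arm", "kwargs": {"targets": [0.0002, 0, 0.002, 0, 0.0005, 0, 0.006, 0, 0.0007, 0, 0.011, 0, 0.0007, 0, 0.016, 0, 0.0007, 0, 0.021, 0, 0.0007, 0, 0.026, 0, 0.0007, 0, 0.03, 0, 0.0007, 0, 0.033, 0, 0.0007, 0, 0.035, 0, 0.0007, 0, 0.037, 0, 0.0007, 0, 0.038, 0, 0.0007, 0, 0.038, 0]}}

```text
t: 16.53
tool_pos: [0.5439, 0.1844, 0.0754]
tool_rot: [3.139, 0.001, -0.002]
contact_force: [-0.5, 0.2, -1.4]
opening: 0.0634
```

Request:
{"fn": "step_arm", "kwargs": {"targets": [0, 0, 0.001, 0, 0, 0, 0.002, 0, 0, 0, 0.003, 0, 0, 0, 0.003, 0]}}

```text
t: 16.87
tool_pos: [0.5438, 0.1844, 0.0722]
tool_rot: [3.139, 0.001, -0.003]
contact_force: [-0.3, 0.2, -2.4]
opening: 0.0635
```

Request:
{"fn": "step_arm", "kwargs": {"targets": [0, 0, 0.0005, 0, 0, 0, 0.001, 0, 0, 0, 0.0015, 0, 0, 0, 0.0015, 0]}}

```text
t: 17.2
tool_pos: [0.5437, 0.1844, 0.0706]
tool_rot: [3.139, 0.001, -0.003]
contact_force: [-0.6, 0.6, -1.8]
opening: 0.0636
```

Request:
{"fn": "step_arm", "kwargs": {"targets": [0, 0, 0.0005, 0, 0, 0, 0.001, 0, 0, 0, 0.001, 0, 0, 0, 0.001, 0]}}

```text
t: 17.53
tool_pos: [0.5437, 0.1844, 0.0696]
tool_rot: [3.139, 0.001, -0.003]
contact_force: [-0.5, 1.6, -1.2]
opening: 0.0636
```

Request:
{"fn": "step_arm", "kwargs": {"targets": [0, 0, 0.0005, 0, 0, 0, 0.001, 0, 0, 0, 0.001, 0, 0, 0, 0.001, 0]}}

```text
t: 17.87
tool_pos: [0.5438, 0.1844, 0.0694]
tool_rot: [3.139, 0.001, -0.003]
contact_force: [-4.4, -0.3, 4.9]
opening: 0.0635
```

Request:
{"fn": "step_arm", "kwargs": {"targets": [0, 0, -0.0003, 0, 0, 0, -0.0003, 0, 0, 0, -0.0003, 0]}}

```text
t: 18.12
tool_pos: [0.5439, 0.1844, 0.0695]
tool_rot: [3.139, 0.001, -0.002]
contact_force: [0.8, -0.2, -0.9]
opening: 0.0637
```

Request:
{"fn": "step_arm", "kwargs": {"targets": [0, 0, 0, 0, 0, 0, 0, 0, 0, 0, 0, 0], "grip": 0.068}}

```text
t: 18.37
tool_pos: [0.544, 0.1844, 0.0695]
tool_rot: [3.139, 0.001, -0.002]
contact_force: [0.7, 0.8, -0.2]
opening: 0.0684
```

Request:
{"fn": "step_arm", "kwargs": {"targets": [0, 0, 0, 0, 0, 0, 0, 0, 0, 0, 0, 0, 0, 0, 0, 0, 0, 0, 0, 0, 0, 0, 0, 0], "grip": 0.0854}}

```text
t: 18.87
tool_pos: [0.5441, 0.1845, 0.0695]
tool_rot: [3.139, 0.001, -0.002]
contact_force: [0.0, -0.3, 0.6]
opening: 0.0853
```

```bash
python3 - <<'E'
from h import *
from station import imaging
plan([.544,.1855,.0695],0,1)
p=imaging.get_image("wrist"); cv2.imwrite("pics/wrist7.png",p["color"][:,:,::-1])
P=cloud(p); hsv=cv2.cvtColor(p["color"],cv2.COLOR_RGB2HSV)
m=(hsv[...,0]>100)&(hsv[...,0]<125)&(hsv[...,1]>110)&(P[...,2]>.055)&(P[...,2]<.2)&(np.hypot(P[...,0]-.543,P[...,1]-.185)<.04)
Q=P[m]; print(Q.min(0),Q.max(0))
E
```

```text
t 18.87 pos [0.5441 0.1845 0.0695] yaw 0.05 tilt 0.14 F [ 0.04 -0.27  0.6 ] open 0.0853
total [-0.0001 -0.001   0.    ] 0.0009
[np.float64(-0.0001), np.float64(-0.001), np.float64(0.0), np.float64(0.001)]
[0.5142237  0.15435559 0.06583842] [0.57667919 0.21701459 0.14422021]
```

View pics/wrist7.png

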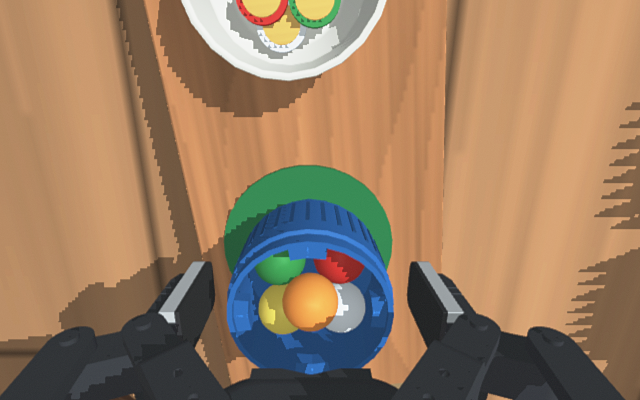

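Released cleanly, with all five marbles in the tub. Now I retreat straight up.

Request:
{"fn": "step_arm", "kwargs": {"targets": [0, 0, -0.003, 0, 0, 0, -0.009, 0, 0, 0, -0.02, 0, 0, 0, -0.035, 0, 0, 0, -0.05, 0, 0, 0, -0.065, 0, 0, 0, -0.085, 0, 0, 0, -0.105, 0, 0, 0, -0.125, 0, 0, 0, -0.14, 0, 0, 0, -0.15, 0, 0, 0, -0.15, 0]}}

```text
t: 19.92
tool_pos: [0.5459, 0.1851, 0.2237]
tool_rot: [3.141, 0.001, 0.008]
contact_force: [0.0, 0.6, 0.4]
opening: 0.0853
```

Request:
{"fn": "step_arm", "kwargs": {"targets": [0, 0.01, 0, 0, 0, 0.03, 0, 0, 0, 0.055, 0, 0, 0, 0.08, 0, 0, 0, 0.1, 0, 0, 0, 0.115, 0, 0, 0, 0.12, 0, 0, 0, 0.12, 0, 0]}}

```text
t: 20.58
tool_pos: [0.5454, 0.0638, 0.2226]
tool_rot: [3.141, -0.002, 0.005]
contact_force: [0.0, 0.3, 0.2]
opening: 0.0855
```

```bash
python3 - <<'E'
from h import *
from station import imaging,monitor
print(monitor.get_obs()["tool_pos"])
for n in ["wrist","scene"]:
    p=imaging.get_image(n); cv2.imwrite(f"pics/{n}8.png",p["color"][:,:,::-1])
    P=cloud(p); hsv=cv2.cvtColor(p["color"],cv2.COLOR_RGB2HSV)
    m=(hsv[...,0]>100)&(hsv[...,0]<125)&(hsv[...,1]>110)&(P[...,2]>.06)&(P[...,2]<.13)&(np.hypot(P[...,0]-.543,P[...,1]-.185)<.05)
    Q=P[m]; print(n,len(Q),Q.min(0),Q.max(0)); T=Q[Q[:,2]>np.percentile(Q[:,2],95)-.004]; print(circ(T))
    m=(hsv[...,0]>45)&(hsv[...,0]<85)&(hsv[...,1]>100)&(P[...,2]>.045)&(P[...,2]<.06)&(np.hypot(P[...,0]-.543,P[...,1]-.185)<.06)
    Q=P[m]; print("pad",len(Q),Q.min(0),Q.max(0))
    m=(hsv[...,0]>18)&(hsv[...,0]<32)&(hsv[...,1]>150)&(P[...,2]>.06)&(P[...,2]<.11)&(np.hypot(P[...,0]-.541,P[...,1]+.184)<.05)
    Q=P[m]; print("yellow",len(Q),Q.min(0) if len(Q) else 0,Q.max(0) if len(Q) else 0)
    for k in ["badge_dish","dino","pencil_cup","coin_dish","card_terminal"]:
        r=imaging.mark_of(k,p)
        if r: print(k,ray(p,r[0]["uv"],.05 if k in("badge_dish","dino") else 0).round(3),r[0]["score"])
E
```

```text
[0.54537841 0.06380486 0.22264857]
wrist 2361 [0.51400529 0.15181271 0.07053129] [0.57715176 0.20713229 0.11012165]
[0.54557112 0.18371268 0.02794861]
pad 2042 [0.50110265 0.14076995 0.04918434] [0.58755843 0.21205804 0.05481698]
yellow 294 [ 0.52039379 -0.1619112   0.06003877] [ 0.56355686 -0.15029667  0.07619626]
badge_dish [0.561 0.175 0.05 ] 0.62
dino [0.565 0.064 0.05 ] 0.76
pencil_cup [ 0.758 -0.054  0.   ] 0.76
coin_dish [ 0.37  -0.001  0.   ] 0.79
card_terminal [0.567 0.054 0.   ] 0.51
scene 634 [0.51505174 0.15590027 0.06747694] [0.57905698 0.21733845 0.1107428 ]
[0.54665286 0.18557239 0.02827037]
pad 387 [0.51518595 0.14275945 0.04931507] [0.58552572 0.2273936  0.05526684]
yellow 528 [ 0.5088916  -0.21250523  0.06008283] [ 0.57225097 -0.14803392  0.09778207]
badge_dish [0.535 0.303 0.05 ] 0.59
dino [0.56  0.073 0.05 ] 0.79
pencil_cup [ 0.754 -0.05   0.   ] 0.59
coin_dish [ 0.368 -0.003 -0.   ] 0.73
card_terminal [ 0.761 -0.319  0.   ] 0.84
```

View pics/scene8.png

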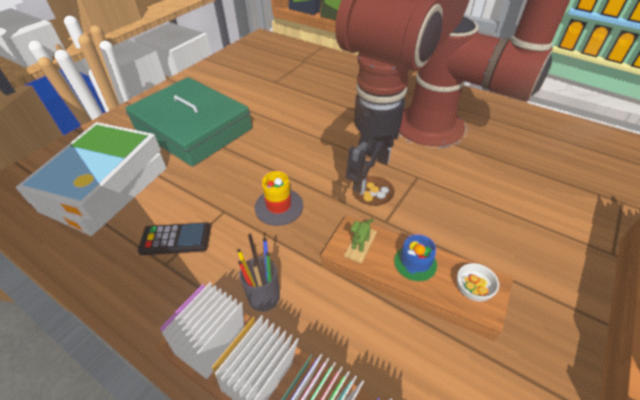

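View pics/wrist8.png

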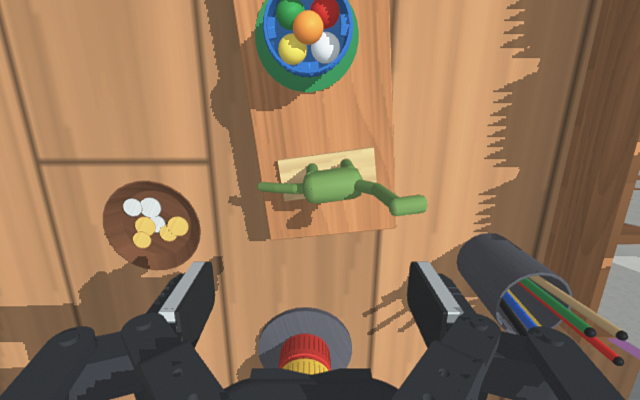

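```bash
python3 -c "
from station import ticket
print(ticket.finish_job())"
```

```text
the job is handed in; nothing more can be done
None
```

The blue tub is standing on the green pad with all five marbles in it. I handed the job in at about 21 s; no verdict was reported.

**What I did:** I gripped the tub by its wall and turned it with lift tests. At about 8° it held, with a 14 N pull; at about 16° it was free. I turned it about 4° more and lifted it straight out. I carried it level over the dinosaur and lowered it until it pressed on the pad with about 5 N. Then I eased off, opened the fingers and backed away.

**Last checks:**
- **Tub:** its axis is about 1 to 3 mm from the pad's centre. The rim measures 0.110 m high, against 0.109 m expected, and it looks upright.
- **Stack:** it is standing at its starting place, by eye and by the depth readings (rim at about 0.097 m). The 14 N pull was over the 10 N at which the whole stack can lift, but it did not shift visibly.
- **Other goods:** the badge dish, dinosaur, pencil cup and coin dish measure within about 1 cm of the first readings in the scene picture. The card terminal matches its first reading from the top camera. None had been touched.
- **Robot:** the gripper is clear of everything.

**Readings that disagreed:** in the last wrist picture the networks placed the badge dish and card terminal wrongly, because neither was in view. In the first scene picture the pad was also placed wrongly. I used colour and depth readings for the pad instead.

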